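# Sort thread tubes and bobbins into the nested trays

## Task

Sort the sewing supplies into their trays. First lift only the deep white tray out of the shallow grey one, leaving the grey one where it stands, and seat it down in the pocket of the wooden stand; then stand both tubes of cord upright on the floor of the deep tray and lay both steel bobbins flat, side by side, on the floor of the shallow tray. Leave the eraser, the pen and the little oiler bottle as they are.

Things in the scene. Friction and masses are not known exactly. Their poses are not given: they have to be found in the camera images.
- deep_tray: narrow deep open tray of white plastic, at the start nested loosely inside the shallow tray (standing on its floor). Outer body 144 x 60 mm, 44 mm high, walls and floor 2.5 mm; round its top 9 mm runs a plain vertical band that makes it 150 x 66 mm there; this band is the place to grip it, across its 66 mm. About 130 g. Origin at the centre of its underside; x along its length, y across, z up
- shallow_tray: wider shallow open tray of grey plastic, loose on the table under the deep tray. Outer body 163 x 79 mm (169 x 85 mm over its 6 mm rim band), 28 mm high, walls and floor 2.5 mm, inside 158 x 74 mm. About 220 g. At the start the deep tray's rim is 46.5 mm above the table, 18.5 mm above this one's. Origin at the centre of its underside; x along its length, y across, z up
- stand: fixed low wooden tray stand, 186 x 102 mm: a floor 6 mm above the table within a lip 12 mm wide and 14 mm high above the table; the pocket inside the lip is 162 x 78 mm and takes the deep tray's foot with 9 mm to spare on every side. Origin at the centre of its underside; x along its length, y across, z up
- tube_a: upright clear tube of cord with a cap; 79 mm tall, body 28 mm across, cap (top 8 mm) 30 mm across; about 60 g; origin at the centre of its underside, z up along the tube. The two tubes are alike
- tube_b: upright clear tube of cord with a cap; 79 mm tall, body 28 mm across, cap (top 8 mm) 30 mm across; about 60 g; origin at the centre of its underside, z up along the tube. The two tubes are alike
- bobbin_a: steel sewing-machine bobbin wound with pale thread, lying flat: a disc 24 mm across and 11 mm high, about 25 g; origin at the centre of its underside, z up. The two bobbins are alike
- bobbin_b: steel sewing-machine bobbin wound with pale thread, lying flat: a disc 24 mm across and 11 mm high, about 25 g; origin at the centre of its underside, z up. The two bobbins are alike
- eraser: bystander: small worn eraser in a dark sleeve, 24 x 28 x 12 mm, loose; origin at the centre of its underside
- marker: bystander: blue and white pen lying on the table, 120 mm long (along its x), 20 mm wide, 13 mm high, loose; origin under its middle
- oiler: bystander: small white oiler bottle with a pointed spout, standing, 19 mm across, 58 mm tall, loose; origin at the centre of its underside

How it is judged:
By the outcome, as a careful person would: the job done as asked, in the order asked, and still so for the second after the job is handed in, with the robot touching nothing.
It also fails if it takes over 136 s, if anything falls off the work surface, if the arm or the gripper's body presses on something with over 40 N, if the wrist force passes 120 N, or if a joint passes its speed limit or range.

## Robot

A 7-joint arm with a two-finger parallel gripper is mounted at the origin on the work surface; the furniture and walls round the work are solid. World frame = base frame: x ahead of the robot, y to its left, z up, the work surface at z = 0. Lengths are in m, angles in rad, forces in N, time in s.
With the tool pointing down it reaches from about 0.35 to 0.9 m from the base axis. Payload 8.1 kg.
Tool frame: the origin (TCP) lies on the front face of the gripper's body, between the roots of the fingers; the fingertips stand 66 mm ahead of it and the grasp point (between the pads) lies 47 mm ahead of it (arm.finger_overhang is the distance from the TCP to the fingertips, in m); z points along the fingers, y is the line along which they close (so a half turn about z gives the same grasp; the last joint's range is limited). The gripper opens to 92 mm and grips with 3 to 60 N. Pads are 19 mm wide; open, the fingers measure 130 mm over their backs; the gripper's body (75 mm by 190 mm) begins 47 mm behind the grasp point.
Start: joints at [-1.251, 0.434, 0.025, 1.573, -0.012, 1.134, -0.075], TCP at [0.256, 0.57, 0.292] pointing down, gripper open.
Joint ranges: [-2.62, 2.62], [-0.44, 2.09], [-1.27, 1.32], [0.08, 2.57], [-1.32, 4.46], [0.12, 2], [-2.74, 2.74]. Speed limits (rad/s): [2.22, 2.22, 3.01, 3.01, 3.14, 3.14, 3.14].

## Interface

Orientations are given as a rotation vector (axis times angle).
In Python, from cell import readout, cams, workorder, spotter, arm gives the robot as it stands.
- The arm moves only by the tool tcp_steps, called after "Request:" as name(argument=value, ...) on one line, values as JSON. Schema: {"type":"object","properties":{"deltas":{"type":"array","items":{"type":"object","properties":{"trans":{"type":"array","items":{"type":"number"},"minItems":3,"maxItems":3},"twist":{"type":"number"},"aperture":{"type":"number"}},"additionalProperties":false,"required":["aperture"]},"minItems":1,"maxItems":10},"grip_force":{"type":"number"},"only":{"type":"string"},"quiet":{"type":"boolean"},"lines":{"type":"string"}},"required":["deltas"],"additionalProperties":false}. deltas is a list of rows, 1 to 10 of them, each an object with the fields trans (a list: dx, dy, dz in shares of the most that a row can go, 1 being 50 mm), twist (a turn about the tool's z in shares of 90 degrees (1.0 is 90 degrees)), aperture (the opening from 0.0 (shut) to 1.0 (fully open)); a field left out counts as zero (the opening has to be given); each row shifts and turns the commanded pose from where the row before left it, along the tool's axes as they then stand; what a row does not reach is not made up. A row lasts 1/10 s, in which the tool goes at most 0.05 m and 0.15 rad, less where a joint would pass 70% of its speed; a pose out of reach is approached as far as the arm can. The fingers move at their own pace and stop on an object; grip_force is the grip in N (left out, the last holds). Time passes only in rows, so rows that do not move let the fingers close. The tool returns the time, the measured TCP pose, the force, the opening and the grip force at its end. only (a regular expression) keeps the lines of the reply that match it, lines (a string "A,B") keeps lines A to B, and quiet returns only ok. A shift or turn number past 1, either way, is cut back to 1. Input that does not fit is refused with a message, and nothing moves.
- readout.observe(): the state, without advancing time (a new reading comes with each control period).
- cams.get_image(name): name is "side" or "top"; returns a dict with "image" (420x560x3 uint8, blue, green, red), "fx", "fy", "cx", "cy" (pixels), "distortion" ([k1, k2, p1, p2, k3] as OpenCV has them; the pictures are not rectified), "cam_to_world" (4x4, takes a point from camera to world coordinates). Camera axes: x right, y down, z forward; pixel columns grow to the right and rows downward; lengths in m; the calibration is good to about 2 mm. A picture is of the moment at which its call begins. There is no depth.
- workorder.sign_off(): hands the job in; it is judged then, once.
Trained networks look in a picture, given as the dict that the camera call returned (one of the last four; its "shot" number tells which), for a name from the list of things; names that differ only in an ending like _2 or _b are one class to them, and where a whole thing is asked for, a point or a joint stands for the part that bears it (a point fixed in the world has none). Each returns a list of dicts, best first, with "score" (0 to 1); they miss things now and then, are a little off and sometimes report something else, mostly with a low value. They report only what shows in the picture. A call takes as long as a camera call.
- spotter.boxes_of(picture, name): "centre" ([x, y, z] in m, in the coordinates of the camera as it stood for that picture, good to about 4 mm: the middle of the surface that is visible of it).
The state is a dict: "clock": time; "joints": joint angles; "dq": joint speeds; "joint_efforts": joint torques, N m; "position": TCP position; "ee_rot": TCP orientation; "force": force on the tool from outside, world axes, zero at the start; "ft_torque": the same for the moment, N m; "width": opening from 0.0 (shut) to 1.0 (fully open); "gripper_force": force on a finger pad.
Only numpy, scipy, OpenCV 4.12 (cv2) and the standard library are available. Lean on these libraries where they do the work, as an engineer would, in place of code of your own. Each camera call takes 0.05 s, during which the arm holds its last target. There are 200 camera calls.

## Working session

There is one attempt and no reset: what is moved stays moved. The work goes in short steps, Python scripts to look and compute and a tool call to move; the robot and the scene stay as the last step left them, time stands still between calls to the robot, and variables do not carry over. Pictures are saved under pics/ and viewed, at most 14 in all, crops included, and the job is handed in when it is done.

```bash
ls; mkdir -p pics; cat > h.py <<'E'
from cell import readout, cams, workorder, spotter, arm
import cv2, numpy as np
from scipy.spatial.transform import Rotation as R
def shot(cam,name=None):
    p=cams.get_image(cam)
    if name: cv2.imwrite('pics/%s.png'%name,p['image'])
    return p
def K(p): return np.array([[p['fx'],0,p['cx']],[0,p['fy'],p['cy']],[0,0,1.]])
def ray(p,uv,z):
    n=cv2.undistortPoints(np.array([[uv]],float),K(p),np.array(p['distortion']))[0,0]
    T=np.array(p['cam_to_world']); d=T[:3,:3]@[n[0],n[1],1]; o=T[:3,3]
    return o+d*(z-o[2])/d[2]
def proj(p,X):
    T=np.linalg.inv(np.array(p['cam_to_world']))
    X=np.atleast_2d(np.array(X,float))
    return cv2.projectPoints(X,cv2.Rodrigues(T[:3,:3])[0],T[:3,3],K(p),np.array(p['distortion']))[0][:,0]
def find(p,n):
    T=np.array(p['cam_to_world']); out=[]
    for d in spotter.boxes_of(p,n):
        w=T[:3,:3]@np.array(d['centre'])+T[:3,3]
        out.append((round(d['score'],2),w.round(4).tolist(),proj(p,w)[0].round().tolist()))
    return out
E
python3 - <<'E'
from h import *
o=readout.observe();print({k:np.round(v,3).tolist() for k,v in o.items()})
for c in ('top','side'):
    p=shot(c,c+'0');print(c,np.round(p['cam_to_world'],3).tolist())
    for n in ['deep_tray','shallow_tray','stand','tube_a','bobbin_a','eraser','marker','oiler']:
        print(n,find(p,n))
print(R.from_rotvec(o['ee_rot']).as_matrix().round(3))
E
```

```text
pics
{'clock': 0.0, 'joints': [-1.251, 0.435, 0.025, 1.574, -0.012, 1.134, -0.075], 'dq': [0.001, -0.0, 0.0, -0.001, -0.0, 0.0, 0.001], 'joint_efforts': [-0.0, -66.784, 0.984, -31.446, -0.061, 0.043, 0.0], 'position': [0.256, 0.57, 0.291], 'ee_rot': [-0.659, -3.071, 0.002], 'force': [0.496, 0.556, 0.153], 'ft_torque': [0.042, -0.041, -0.014], 'gripper_force': 0.0, 'width': 0.999}
top [[0.029, -0.991, 0.131, 0.431], [-0.999, -0.031, -0.014, 0.008], [0.018, -0.13, -0.991, 0.907], [0.0, 0.0, 0.0, 1.0]]
deep_tray [(0.66, [0.5998, -0.065, 0.0031], [304.0, 193.0]), (0.42, [0.45, -0.1655, 0.0118], [350.0, 263.0])]
shallow_tray [(0.6, [0.5983, -0.0405, 0.0274], [294.0, 191.0])]
stand [(0.6, [0.5946, 0.2364, 0.0073], [166.0, 191.0])]
tube_a [(0.66, [0.4437, -0.2359, 0.0735], [392.0, 267.0]), (0.46, [0.4384, 0.0597, 0.0789], [243.0, 265.0]), (0.22, [0.6007, -0.0652, 0.0003], [304.0, 193.0])]
bobbin_a [(0.62, [0.4321, -0.0713, 0.0108], [306.0, 270.0])]
eraser [(0.46, [0.434, 0.1576, 0.013], [198.0, 266.0])]
marker [(0.76, [0.4532, -0.1609, 0.0108], [348.0, 261.0])]
oiler [(0.36, [0.4392, 0.0598
[... 202 characters left out ...]
 233.0])]
shallow_tray [(0.71, [0.4569, -0.2441, 0.0467], [160.0, 241.0]), (0.62, [0.6288, -0.1218, 0.0165], [278.0, 264.0]), (0.26, [0.4348, -0.0686, 0.0091], [227.0, 213.0])]
stand [(0.94, [0.5999, 0.2245, 0.005], [368.0, 190.0])]
tube_a [(0.84, [0.4557, -0.2425, 0.0482], [161.0, 240.0]), (0.63, [0.4471, 0.0545, 0.0479], [271.0, 178.0])]
bobbin_a [(0.53, [0.4349, -0.0707, 0.0075], [227.0, 214.0]), (0.4, [0.4597, 0.2486, 0.0094], [326.0, 166.0])]
eraser []
marker [(0.78, [0.4623, -0.1605, 0.0128], [201.0, 236.0]), (0.57, [0.4399, 0.1592, 0.0086], [298.0, 176.0])]
oiler [(0.63, [0.4507, -0.001, 0.0232], [255.0, 198.0])]
[[-0.912  0.41  -0.001]
 [ 0.41   0.912 -0.001]
 [-0.    -0.002 -1.   ]]
```

View pics/top0.png

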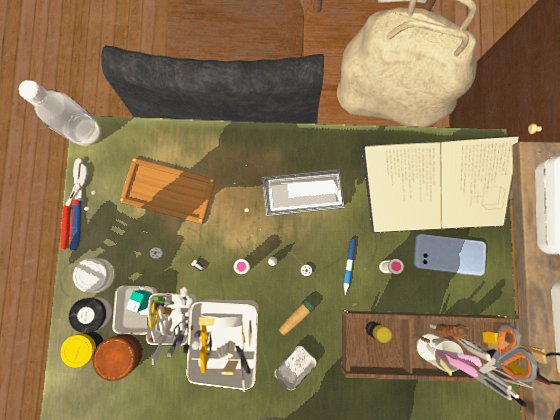

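View pics/side0.png

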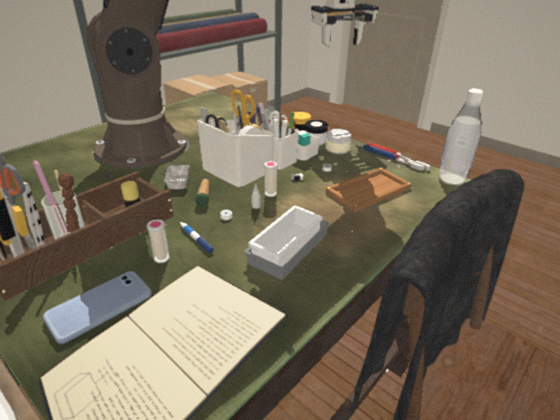

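The top view shows the trays at about (303,193), the stand at (167,191), tubes at (242,266) and (392,267), bobbins at (306,270) and (155,253), the oiler at (272,261), the eraser at (198,265) and the pen at (350,265). I'll zoom in next to get the tray and stand outlines.

```bash
python3 - <<'E'
import cv2
im=cv2.imread('pics/top0.png')
a=cv2.resize(im[160:225,255:355],None,fx=7,fy=7,interpolation=cv2.INTER_CUBIC);cv2.imwrite('pics/c1.png',a)
b=cv2.resize(im[145:235,110:225],None,fx=6,fy=6,interpolation=cv2.INTER_CUBIC);cv2.imwrite('pics/c2.png',b)
c=cv2.resize(im[235:295,140:410],None,fx=2.9,fy=2.9,interpolation=cv2.INTER_CUBIC);print(c.shape)
E
```

```text
(174, 783, 3)
```

View pics/c1.png

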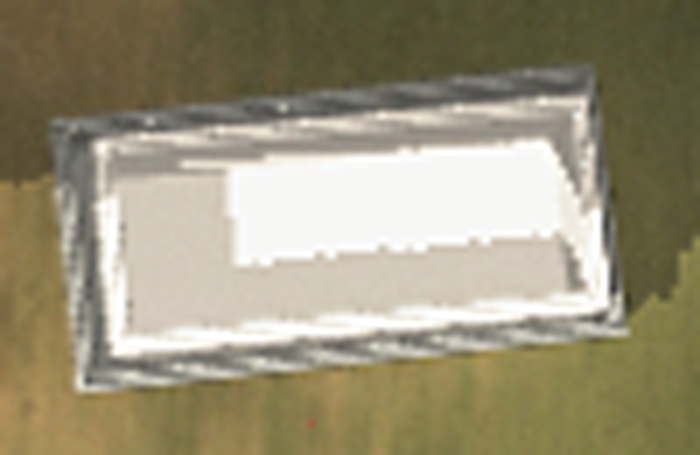

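View pics/c2.png

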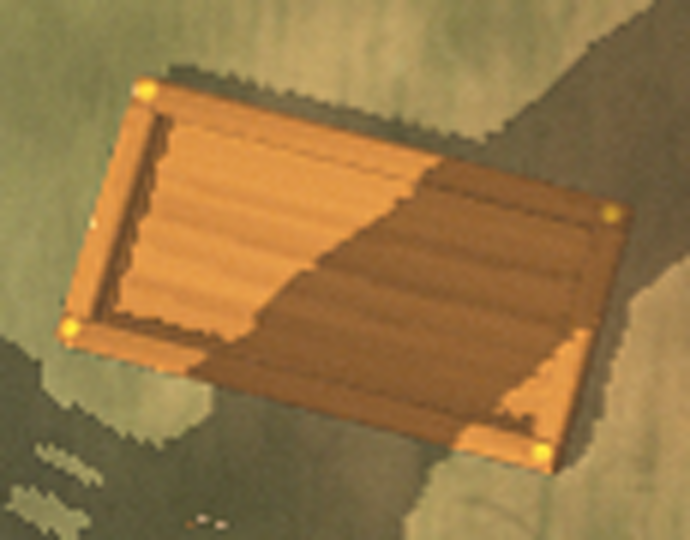

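The tray crop shows the grey rim corners at about (52,125), (592,68), (625,333), (83,388) and the white rim at (95,140), (590,95), (608,308), (112,355). The stand crop shows its outer corners at (145,80), (630,208), (555,470), (62,342).

```bash
python3 - <<'E'
from h import *
p=shot('top'); s=shot('side')
def quad(c,f,off,z):
    P=np.array([ray(p,((u+.5)/f-.5+off[0],(v+.5)/f-.5+off[1]),z)[:2] for u,v in c])
    e=[np.linalg.norm(P[(i+1)%4]-P[i]) for i in range(4)]
    d=(P[1]-P[0])+(P[2]-P[3]); q=(P[3]-P[0])+(P[2]-P[1]); 
    print(P.round(3).tolist(),'c',P.mean(0).round(4),'sides',np.round(e,4),'ang long',np.arctan2(d[1],d[0]).round(4),'short',np.arctan2(q[1],q[0]).round(4))
quad([(52,125),(592,68),(625,333),(83,388)],7,(255,160),.028)
quad([(95,140),(590,95),(608,308),(112,355)],7,(255,160),.0465)
quad([(145,80),(630,208),(555,470),(62,342)],6,(110,145),.014)
# small objects: saturation/brightness centroids
for n in ['tube_a','bobbin_a','oiler','eraser','marker']:
    print(n,find(p,n),find(s,n))
im=np.hstack([])
def cr(i,u,v,r=15): return cv2.resize(i['image'][v-r:v+r,u-r:u+r],(200,200),interpolation=cv2.INTER_CUBIC)
top=np.hstack([cr(p,242,266),cr(p,392,267),cr(p,306,270),cr(p,155,253)])
sd=np.hstack([cr(s,271,178,22),cr(s,158,242,30),cr(s,227,214),cr(s,326,167)])
cv2.imwrite('pics/c3.png',np.vstack([top,sd]))
E
```

```text
[[0.626, 0.029], [0.649, -0.137], [0.567, -0.148], [0.545, 0.017]] c [ 0.597  -0.0597] sides [0.1673 0.083  0.1659 0.0819] ang long -1.4346 short -3.0021
[[0.618, 0.015], [0.637, -0.133], [0.572, -0.139], [0.553, 0.008]] c [ 0.5948 -0.0622] sides [0.1498 0.0651 0.1488 0.0653] ang long -1.4454 short -3.0411
[[0.663, 0.309], [0.622, 0.132], [0.526, 0.154], [0.566, 0.331]] c [0.5942 0.2315] sides [0.1815 0.0987 0.1817 0.0994] ang long -1.7982 short 2.9148
tube_a [(0.8, [0.4436, -0.2361, 0.0726], [392.0, 267.0]), (0.55, [0.4415, 0.058, 0.076], [244.0, 263.0])] [(0.87, [0.447, 0.0564, 0.0474], [272.0, 178.0]), (0.64, [0.4562, -0.2438, 0.0475], [160.0, 241.0])]
bobbin_a [(0.66, [0.4314, -0.0704, 0.0081], [306.0, 270.0]), (0.62, [0.4623, 0.2467, 0.0119], [157.0, 251.0])] [(0.6, [0.4598, 0.2491, 0.0117], [326.0, 165.0]), (0.41, [0.4358, -0.0719, 0.0092], [226.0, 214.0])]
oiler [(0.5, [0.4509, -0.0006, 0.0372], [273.0, 260.0])] [(0.71, [0.4492, -0.0034, 0.022], [254.0, 198.0])]
eraser [(0.6, [0.437, 0.158, 0.0107], [198.0, 265.0])] []
marker [(0.63, [0.4498, -0.1643, 0.0112], [350.0, 263.0])] [(0.6, [0.4616, -0.1615, 0.011], [201.0, 237.0])]Traceback (most recent call last):
  File "<stdin>", line 14, in <module>
    return _nx.concatenate(arrs, 1, dtype=dtype, casting=casting)
           ~~~~~~~~~~~~~~~^^^^^^^^^^^^^^^^^^^^^^^^^^^^^^^^^^^^^^^
ValueError: need at least one array to concatenate
```

```bash
python3 - <<'E'
from h import *
p=shot('top'); s=shot('side')
def cr(i,u,v,r=15): return cv2.resize(i['image'][v-r:v+r,u-r:u+r],(200,200),interpolation=cv2.INTER_CUBIC)
top=np.hstack([cr(p,242,266),cr(p,392,267),cr(p,306,270),cr(p,155,253)])
sd=np.hstack([cr(s,271,178,22),cr(s,158,242,30),cr(s,227,214),cr(s,326,167)])
cv2.imwrite('pics/c3.png',np.vstack([top,sd]))
E
```

```text
(no output)
```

View pics/c3.png

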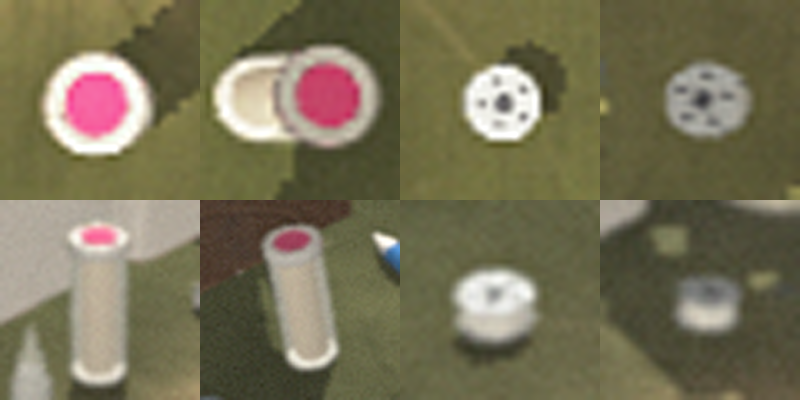

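In the crops, the cap and bobbin faces are centred at (97,104), (328,96), (503,103) and (707,99) from the top. From the side they are at (99,238), (293,242), (495,290) and (707,290). I'll triangulate these and check the clearance to the organizers behind.

```bash
python3 - <<'E'
from h import *
p=shot('top'); s=shot('side')
T=[(241.05,266.1),(395.7,265.9),(305.9,269.9),(155.5,252.3)];S=[(270.3,163.9),(155.4,224.1),(225.7,212),(326.5,165)]
for t,q,z in zip(T,S,[.079,.079,.011,.011]): print(ray(p,t,z)[:2].round(4),ray(s,q,z)[:2].round(4))
for n,t,z in [('wbox',(222,302),.08),('wbox lo',(222,302),.05),('cup',(165,297),.08),('rack',(392,312),.05),('brush',(310,303),.02),('jar',(92,262),.04)]: print(n,ray(p,t,z)[:2].round(3))
# side: white box top front corners heights
for x,y in [(.4,.11),(.4,.04)]: print(proj(s,[[x,y,0],[x,y,.08],[x,y,.12]]).round())
E
```

```text
[0.4359 0.0629] [0.4391 0.0606]
[ 0.4453 -0.2417] [ 0.4482 -0.2429]
[ 0.4322 -0.0707] [ 0.4315 -0.0699]
[0.4604 0.2495] [0.4593 0.2513]
wbox [0.366 0.097]
wbox lo [0.364 0.1  ]
cup [0.373 0.207]
rack [ 0.354 -0.242]
brush [ 0.364 -0.08 ]
jar [0.436 0.368]
[[272. 181.]
 [272. 151.]
 [273. 135.]]
[[252. 192.]
 [251. 161.]
 [251. 145.]]
```

```bash
cat >> h.py <<'E'
def go(x,y,z,ang):
    o=readout.observe(); M=R.from_rotvec(o['ee_rot']).as_matrix()
    a=np.arctan2(M[1,1],M[0,1]); d=(ang-a+np.pi/2)%np.pi-np.pi/2
    M2=R.from_rotvec([0,0,d]).as_matrix()@M
    v=np.array([x,y,z])-o['position']
    print('turn',round(-d,4),'then',(M2.T@v).round(4),'| now',o['position'].round(4),'ang',round(a,3),'j7',round(o['joints'][6],2),'F',o['force'].round(1),'t',o['clock'])
E
python3 -c "
from h import *
go(.595,-.062,.2,.116)"
```

```text
turn 1.032 then [-0.6669  0.2631  0.0923] | now [0.2565 0.57   0.2922] ang 1.148 j7 -0.08 F [-0.1 -0.2 -0.5] t 1.7
```

The manual's scale: shifts go in shares of 50 mm and turns go in shares of 90 degrees. Converting my numbers, -0.04 m is -0.8, 0.016 m is 0.32, 0.15 rad is 0.0955.

Request:
tcp_steps(deltas=[{"twist": 0.0936,"aperture": 1},{"twist": 0.0936,"aperture": 1},{"twist": 0.0936,"aperture": 1},{"twist": 0.0936,"aperture": 1},{"twist": 0.0936,"aperture": 1},{"twist": 0.0936,"aperture": 1},{"twist": 0.0955,"aperture": 1},{"trans": [-0.8,0.32,0],"aperture": 1},{"trans": [-0.8,0.32,0],"aperture": 1},{"trans": [-0.8,0.32,0],"aperture": 1}], grip_force=20)

```text
clock: 2.7
position: [0.3184, 0.4551, 0.2921]
ee_rot: [2.088, 2.347, 0.0]
force: [0.5, -0.2, -0.0]
width: 1.004
gripper_force: 0.0
```

Request:
tcp_steps(deltas=[{"trans": [-0.8,0.32,0],"aperture": 1},{"trans": [-0.8,0.32,0],"aperture": 1},{"trans": [-0.8,0.32,0],"aperture": 1},{"trans": [-0.8,0.32,0],"aperture": 1},{"trans": [-0.8,0.32,0],"aperture": 1},{"trans": [-0.8,0.32,0],"aperture": 1},{"trans": [-0.8,0.32,0],"aperture": 1},{"trans": [-0.8,0.32,0],"aperture": 1},{"trans": [-0.8,0.32,0],"aperture": 1},{"trans": [-0.8,0.32,0],"aperture": 1}])

```text
clock: 3.7
position: [0.5239, 0.076, 0.2925]
ee_rot: [2.088, 2.347, 0.001]
force: [-0.1, 0.4, -0.2]
width: 0.995
gripper_force: 0.0
```

Request:
tcp_steps(deltas=[{"trans": [-0.8,0.32,0],"aperture": 1},{"trans": [-0.8,0.32,0],"aperture": 1},{"trans": [-0.8,0.32,0.6],"aperture": 1},{"trans": [-0.54,0.14,0.6],"aperture": 1},{"trans": [0,0,0.6],"aperture": 1},{"aperture": 1},{"aperture": 1}])

```text
clock: 4.4
position: [0.5938, -0.0598, 0.2039]
ee_rot: [-2.088, -2.346, 0.001]
force: [-0.1, 0.5, 0.5]
width: 0.999
gripper_force: 0.0
```

```bash
python3 -c "
from h import *
go(.595,-.062,.098,.116)"
```

```text
turn 0.0004 then [-0.0024  0.001   0.1059] | now [ 0.5938 -0.0598  0.2039] ang 0.116 j7 0.4 F [-0.1  0.5  0.5] t 4.4
```

To row units: 0.03 m is 0.6, 0.026 m is 0.52.

Request:
tcp_steps(deltas=[{"trans": [-0.04,0.02,0.6],"aperture": 1},{"trans": [0,0,0.6],"aperture": 1},{"trans": [0,0,0.52],"aperture": 1},{"trans": [0,0,0.2],"aperture": 1},{"trans": [0,0,0.2],"aperture": 1},{"aperture": 1},{"aperture": 0.85}])

```text
clock: 5.1
position: [0.5959, -0.0621, 0.0989]
ee_rot: [2.088, 2.346, 0.002]
force: [1.2, 0.5, -0.2]
width: 0.954
gripper_force: 0.0
```

Request:
tcp_steps(deltas=[{"aperture": 0.75},{"aperture": 0.7},{"aperture": 0.65},{"aperture": 0.6},{"aperture": 0.6},{"aperture": 0.6},{"aperture": 0.6}], grip_force=25)

```text
clock: 5.8
position: [0.5954, -0.0622, 0.0982]
ee_rot: [2.089, 2.346, 0.001]
force: [-1.5, 0.1, 6.1]
width: 0.715
gripper_force: 25.0
```

To row units: -0.04 m is -0.8, -0.03 m is -0.6.

Request:
tcp_steps(deltas=[{"trans": [0,0,-0.2],"aperture": 0.6},{"trans": [0,0,-0.4],"aperture": 0.6},{"trans": [0,0,-0.6],"aperture": 0.6},{"trans": [0,0,-0.8],"aperture": 0.6},{"trans": [0,0,-0.6],"aperture": 0.6},{"aperture": 0.6},{"aperture": 0.6}])

```text
clock: 6.5
position: [0.5951, -0.0621, 0.2283]
ee_rot: [2.088, 2.346, 0.002]
force: [-1.2, 0.2, -1.5]
width: 0.718
gripper_force: 25.0
```

```bash
python3 - <<'E'
from h import *
p=shot('top','t1');s=shot('side','s1')
cv2.imwrite('pics/v1.png',np.hstack([p['image'][130:330,130:430],s['image'][80:280,180:480]]))
go(.594,.2315,.18,-.227)
E
```

```text
turn 0.3431 then [ 0.2858 -0.0663  0.0469] | now [ 0.5943 -0.0619  0.2266] ang 0.116 j7 0.39 F [ 0.3  0.2 -1. ] t 6.6
```

View pics/v1.png

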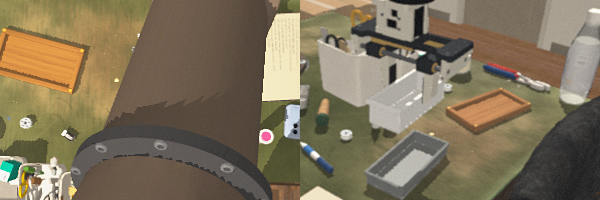

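The side crop shows the white tray held level at about (405,100), with the grey tray left on the table at (407,165). I'll carry it to the stand.

To row units: 0.04 m is 0.8, 0.03 m is 0.6, 0.12 rad is 0.0764.

Request:
tcp_steps(deltas=[{"twist": 0.07,"aperture": 0.6},{"twist": 0.0764,"aperture": 0.6},{"twist": 0.0719,"aperture": 0.6},{"trans": [0.6,-0.14,0],"aperture": 0.6},{"trans": [0.8,-0.2,0],"aperture": 0.6},{"trans": [0.8,-0.2,0],"aperture": 0.6},{"trans": [0.8,-0.2,0],"aperture": 0.6},{"trans": [0.8,-0.2,0],"aperture": 0.6},{"trans": [0.8,-0.2,0],"aperture": 0.6},{"trans": [0.6,-0.1,0],"aperture": 0.6}])

```text
clock: 7.6
position: [0.5917, 0.2084, 0.2259]
ee_rot: [-2.455, -1.958, 0.004]
force: [0.6, -0.3, -2.1]
width: 0.711
gripper_force: 25.0
```

Request:
tcp_steps(deltas=[{"trans": [0.4,-0.06,0.4],"aperture": 0.6},{"trans": [0.12,-0.02,0.4],"aperture": 0.6},{"trans": [0,0,0.4],"aperture": 0.6},{"aperture": 0.6},{"aperture": 0.6}])

```text
clock: 8.1
position: [0.5948, 0.2307, 0.1669]
ee_rot: [-2.459, -1.955, 0.004]
force: [-0.1, 0.0, -1.4]
width: 0.717
gripper_force: 25.0
```

```bash
python3 - <<'E'
from h import *
p=shot('top');s=shot('side','s2')
cv2.imwrite('pics/v2.png',cv2.resize(s['image'][60:240,240:480],None,fx=3,fy=3,interpolation=cv2.INTER_CUBIC))
go(.594,.2315,.1015,-.227)
E
```

```text
turn -0.0009 then [ 0.0002 -0.0018  0.0669] | now [0.5957 0.2309 0.1684] ang -0.228 j7 -0.34 F [ 0.6 -0.4 -1.1] t 8.2
```

View pics/v2.png

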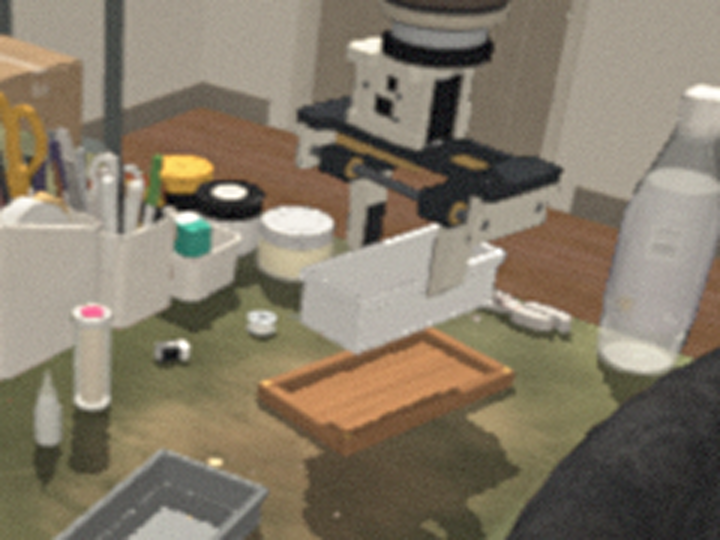

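The white tray hangs above the stand and looks level, with its near bottom corner at about (372,352) in the crop. I'll compare its predicted bottom corners with the picture before lowering.

```bash
python3 - <<'E'
from h import *
s=shot('side');o=readout.observe();t=-1.798;c=o['position']
L=np.array([np.cos(t),np.sin(t)]);W=np.array([-L[1],L[0]])
for nm,l,w,z in [('bottom',.072,.03,c[2]-.0955),('rim',.075,.033,c[2]-.0515)]:
  print(nm,[((proj(s,[*(c[:2]+a*l*L+b*w*W),z])[0]-[240,60])*3).round().tolist() for a in(1,-1) for b in (1,-1)])
E
```

```text
bottom [[353.0, 351.0], [297.0, 318.0], [489.0, 300.0], [431.0, 272.0]]
rim [[361.0, 298.0], [297.0, 264.0], [505.0, 248.0], [439.0, 219.0]]
```

To row units: 0.02 m is 0.4, 0.015 m is 0.3.

Request:
tcp_steps(deltas=[{"trans": [0,-0.04,0.4],"aperture": 0.6},{"trans": [0,0,0.4],"aperture": 0.6},{"trans": [0,0,0.3],"aperture": 0.6},{"trans": [0,0,0.1],"aperture": 0.6},{"trans": [0,0,0.04],"aperture": 0.6},{"trans": [0,0,0.04],"aperture": 0.6},{"trans": [0,0,0.04],"aperture": 0.6},{"aperture": 0.6}])

```text
clock: 9.05
position: [0.5934, 0.2318, 0.102]
ee_rot: [2.459, 1.955, 0.001]
force: [0.0, 0.5, -2.1]
width: 0.713
gripper_force: 25.0
```

To row units: 0.001 m is 0.02.

Request:
tcp_steps(deltas=[{"trans": [0,0,0.02],"aperture": 0.6},{"trans": [0,0,0.02],"aperture": 0.6},{"aperture": 0.6}])

```text
clock: 9.35
position: [0.5935, 0.2318, 0.1017]
ee_rot: [-2.458, -1.955, -0.002]
force: [-6.4, -1.5, 18.4]
width: 0.714
gripper_force: 25.0
```

To row units: -0.04 m is -0.8, -0.02 m is -0.4.

Request:
tcp_steps(deltas=[{"trans": [0,0,-0.02],"aperture": 0.6},{"aperture": 0.75},{"aperture": 0.85},{"aperture": 0.95},{"aperture": 0.95},{"trans": [0,0,-0.4],"aperture": 0.95},{"trans": [0,0,-0.8],"aperture": 0.95},{"trans": [0,0,-0.8],"aperture": 0.95},{"aperture": 0.95}])

```text
clock: 10.25
position: [0.5961, 0.2321, 0.2061]
ee_rot: [2.457, 1.953, 0.013]
force: [0.1, -0.6, 0.4]
width: 0.949
gripper_force: 0.0
```

```bash
python3 - <<'E'
from h import *
go(.4375,.0618,.2,1.344)
E
```

```text
turn 1.57 then [-0.1163  0.2015  0.0069] | now [0.5961 0.2321 0.2061] ang -0.228 j7 -0.36 F [ 0.1 -0.6  0.4] t 10.25
```

To row units: 0.15 rad is 0.0955.

Request:
tcp_steps(deltas=[{"twist": 0.0955,"aperture": 0.55},{"twist": 0.0955,"aperture": 0.55},{"twist": 0.0955,"aperture": 0.55},{"twist": 0.0955,"aperture": 0.55},{"twist": 0.0955,"aperture": 0.55},{"twist": 0.0955,"aperture": 0.55},{"twist": 0.0955,"aperture": 0.55},{"twist": 0.0955,"aperture": 0.55},{"twist": 0.0955,"aperture": 0.55},{"twist": 0.0955,"aperture": 0.55}])

```text
clock: 11.25
position: [0.593, 0.2318, 0.2001]
ee_rot: [3.131, -0.255, -0.001]
force: [0.2, -0.7, -0.6]
width: 0.549
gripper_force: 0.0
```

Request:
tcp_steps(deltas=[{"twist": 0.0446,"aperture": 0.55},{"trans": [-0.46,0.8,0],"aperture": 0.55},{"trans": [-0.46,0.8,0],"aperture": 0.55},{"trans": [-0.46,0.8,0],"aperture": 0.55},{"trans": [-0.46,0.8,0],"aperture": 0.55},{"trans": [-0.46,0.8,0],"aperture": 0.55},{"aperture": 0.55},{"aperture": 0.55}])

```text
clock: 12.05
position: [0.4359, 0.0625, 0.2006]
ee_rot: [-3.12, 0.357, 0.0]
force: [0.2, 0.1, 0.6]
width: 0.547
gripper_force: 0.0
```

```bash
python3 - <<'E'
from h import *
p=shot('top','t3');s=shot('side','s3')
cv2.imwrite('pics/v3.png',np.hstack([cv2.resize(p['image'][140:240,100:220],(480,400)),cv2.resize(s['image'][140:220,320:420],(320,400))[:,:320]])[:, :800])
go(.4375,.0618,.115,1.344)
E
```

```text
turn 0.0016 then [0.0006 0.0015 0.0857] | now [0.4372 0.0634 0.2007] ang -1.796 j7 -1.46 F [-0.1 -0.3  0.5] t 12.15
```

View pics/v3.png

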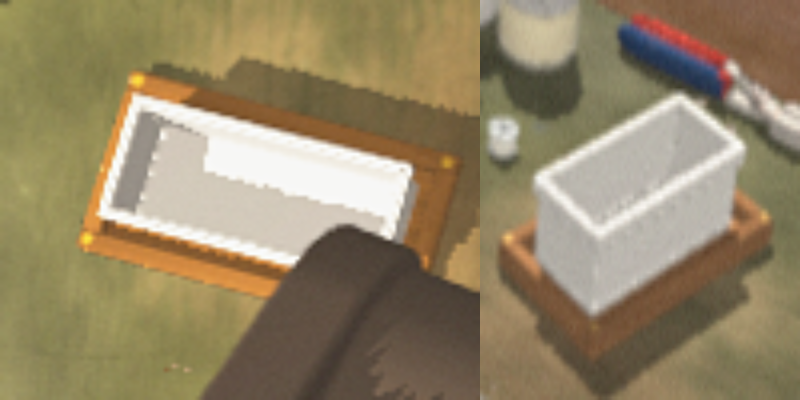

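The deep tray sits level inside the stand's pocket, with rim corners at (135,95), (412,163) and (100,218) in the left crop. Next I'll grip tube 1.

To row units: 0.03 m is 0.6, 0.006 m is 0.12.

Request:
tcp_steps(deltas=[{"trans": [0,0,0.6],"aperture": 0.55},{"trans": [0,0,0.6],"aperture": 0.55},{"trans": [0,0,0.4],"aperture": 0.55},{"trans": [0,0,0.12],"aperture": 0.55},{"aperture": 0.55},{"aperture": 0.42},{"aperture": 0.35},{"aperture": 0.3},{"aperture": 0.25},{"aperture": 0.25}], grip_force=15)

```text
clock: 13.15
position: [0.4368, 0.0629, 0.1152]
ee_rot: [-3.121, 0.354, -0.002]
force: [0.4, 0.7, 6.4]
width: 0.313
gripper_force: 15.0
```

```bash
python3 - <<'E'
from h import *
p=shot('top')
P=[ray(p,((u+.5)/4-.5+100,(v+.5)/4-.5+140),.050)[:2] for u,v in [(135,95),(412,163),(100,218)]]
print(np.round(P,4),np.round((P[1]+P[2])/2,4),np.linalg.norm(P[1]-P[0]),np.linalg.norm(P[2]-P[0]),np.arctan2(*(P[1]-P[0])[::-1]))
print(readout.observe()['width'])
E
```

```text
[[0.6421 0.2966]
 [0.611  0.1517]
 [0.5767 0.3098]] [0.5938 0.2307] 0.148247372150866 0.06672139677962122 -1.7824901568545874
0.31802442596990865
```

Request:
tcp_steps(deltas=[{"aperture": 0.2},{"trans": [0,0,-0.2],"aperture": 0.2},{"trans": [0,0,-0.6],"aperture": 0.2},{"trans": [0,0,-0.6],"aperture": 0.2},{"aperture": 0.2}])

```text
clock: 13.7
position: [0.4377, 0.0624, 0.1876]
ee_rot: [-3.12, 0.355, -0.006]
force: [-0.1, -0.4, -1.1]
width: 0.321
gripper_force: 15.0
```

```bash
python3 -c "
from h import *
go(.6012,.2632,.19,1.35)"
```

```text
turn -0.0058 then [ 0.1156 -0.2317 -0.0015] | now [0.4377 0.0624 0.1876] ang -1.797 j7 -1.43 F [-0.1 -0.4 -1.1] t 13.7
```

To row units: -0.04 m is -0.8, -0.03 m is -0.6.

Request:
tcp_steps(deltas=[{"trans": [0.2,-0.4,-0.2],"aperture": 0.2},{"trans": [0.4,-0.8,0],"aperture": 0.2},{"trans": [0.4,-0.8,0],"aperture": 0.2},{"trans": [0.4,-0.8,0],"aperture": 0.2},{"trans": [0.4,-0.8,0],"aperture": 0.2},{"trans": [0.3,-0.6,0],"aperture": 0.2},{"trans": [0.2,-0.44,0],"aperture": 0.2},{"aperture": 0.2},{"aperture": 0.2}])

```text
clock: 14.6
position: [0.6, 0.2626, 0.1941]
ee_rot: [3.12, -0.354, -0.001]
force: [-0.5, 0.1, -0.7]
width: 0.316
gripper_force: 15.0
```

```bash
python3 - <<'E'
from h import *
s=shot('side','s4');p=shot('top')
cv2.imwrite('pics/v4.png',cv2.resize(s['image'][80:230,300:450],(600,600)))
go(.6012,.2632,.1237,1.35)
E
```

```text
turn -0.0069 then [ 0.0011 -0.0018  0.0709] | now [0.5998 0.2617 0.1946] ang -1.799 j7 -1.7 F [-0.3 -0.1 -0.9] t 14.7
```

View pics/v4.png

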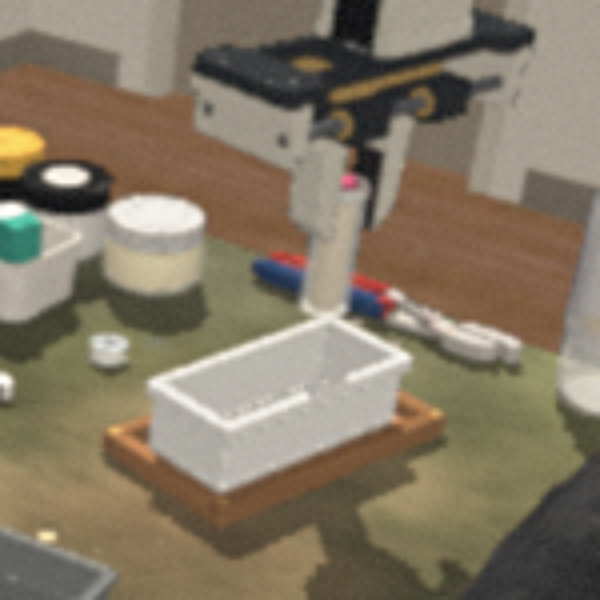

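The tube is held over the far half of the tray, with its base at about (326,303) and its cap at (350,180). It may be leaning, so I'll check that against the projection.

```bash
python3 - <<'E'
from h import *
s=shot('side');c=readout.observe()['position']
for z in (.1152,.0362): print(((proj(s,[c[0],c[1],c[2]-z])[0]-[300,80])*4).round())
for k,d in (('x',[.01,0,0]),('y',[0,.01,0])): print(k,((proj(s,np.array([c[0],c[1],c[2]-.1152])+d)[0]-[300,80])*4).round())
E
```

```text
[321. 306.]
[343. 178.]
x [337. 312.]
y [330. 301.]
```

The projection matches, so the tube is upright. Lowering it.

To row units: 0.03 m is 0.6, 0.02 m is 0.4.

Request:
tcp_steps(deltas=[{"trans": [0.02,-0.04,0.4],"aperture": 0.2},{"trans": [0,0,0.6],"aperture": 0.2},{"trans": [0,0,0.26],"aperture": 0.2},{"trans": [0,0,0.08],"aperture": 0.2},{"trans": [0,0,0.04],"aperture": 0.2},{"trans": [0,0,0.02],"aperture": 0.2},{"aperture": 0.2}])

```text
clock: 15.45
position: [0.6023, 0.2647, 0.1256]
ee_rot: [-3.121, 0.355, -0.002]
force: [-0.1, 0.3, -0.5]
width: 0.319
gripper_force: 15.0
```

To row units: 0.001 m is 0.02.

Request:
tcp_steps(deltas=[{"trans": [0,0,0.02],"aperture": 0.2},{"trans": [0,0,0.02],"aperture": 0.2},{"aperture": 0.2}])

```text
clock: 15.75
position: [0.6026, 0.2648, 0.1238]
ee_rot: [-3.12, 0.354, -0.003]
force: [-0.9, -0.2, 6.3]
width: 0.321
gripper_force: 15.0
```

Contact at the expected height. I'll release it, rise, and go for tube 2.

To row units: -0.04 m is -0.8, -0.03 m is -0.6.

Request:
tcp_steps(deltas=[{"aperture": 0.35},{"aperture": 0.45},{"aperture": 0.5},{"trans": [0,0,-0.4],"aperture": 0.5},{"trans": [0,0,-0.8],"aperture": 0.5},{"trans": [0,0,-0.6],"aperture": 0.5},{"aperture": 0.5}])

```text
clock: 16.45
position: [0.6039, 0.2645, 0.217]
ee_rot: [-3.119, 0.355, -0.009]
force: [0.7, 0.6, 0.2]
width: 0.498
gripper_force: 0.0
```

```bash
python3 -c "
from h import *
go(.447,-.242,.2,1.35)"
```

```text
turn -0.0058 then [-0.0423  0.5286  0.0149] | now [0.6039 0.2645 0.217 ] ang -1.797 j7 -1.72 F [0.7 0.6 0.2] t 16.45
```

To row units: 0.045 m is 0.9, 0.03 m is 0.6.

Request:
tcp_steps(deltas=[{"trans": [-0.06,0.6,0],"aperture": 0.5},{"trans": [-0.06,0.9,0],"aperture": 0.5},{"trans": [-0.06,0.9,0],"aperture": 0.5},{"trans": [-0.06,0.9,0],"aperture": 0.5},{"trans": [-0.06,0.9,0],"aperture": 0.5},{"trans": [-0.08,0.9,0],"aperture": 0.5},{"trans": [-0.08,0.9,0],"aperture": 0.5},{"trans": [-0.08,0.9,0],"aperture": 0.5},{"trans": [-0.08,0.9,0],"aperture": 0.5},{"trans": [-0.08,0.9,0],"aperture": 0.5}])

```text
clock: 17.45
position: [0.4691, -0.1527, 0.2123]
ee_rot: [-3.121, 0.354, 0.0]
force: [0.7, -0.1, 0.1]
width: 0.499
gripper_force: 0.0
```

Request:
tcp_steps(deltas=[{"trans": [-0.08,0.9,0],"aperture": 0.5},{"trans": [-0.06,0.68,0],"aperture": 0.5},{"trans": [0,0.3,0.3],"aperture": 0.5},{"aperture": 0.5},{"aperture": 0.5}])

```text
clock: 17.95
position: [0.4419, -0.241, 0.1972]
ee_rot: [-3.121, 0.356, 0.002]
force: [0.5, 0.7, 0.1]
width: 0.501
gripper_force: 0.0
```

```bash
python3 - <<'E'
from h import *
p=shot('top');s=shot('side');print(find(p,'tube_a'),find(s,'tube_a'))
go(.447,-.242,.115,1.35)
E
```

```text
[(0.81, [0.5966, 0.2562, 0.0831], [147.0, 182.0])] [(0.93, [0.4555, -0.2465, 0.0458], [159.0, 242.0]), (0.58, [0.6107, 0.2534, 0.0679], [382.0, 164.0])]
turn -0.0033 then [0.0044 0.0008 0.0828] | now [ 0.4429 -0.2403  0.1978] ang -1.795 j7 -0.83 F [0.1 0.9 0.1] t 18.15
```

To row units: 0.03 m is 0.6, 0.016 m is 0.32.

Request:
tcp_steps(deltas=[{"trans": [0.08,0.02,0.6],"aperture": 0.5},{"trans": [0,0,0.6],"aperture": 0.5},{"trans": [0,0,0.32],"aperture": 0.5},{"trans": [0,0,0.12],"aperture": 0.5},{"aperture": 0.5},{"aperture": 0.42},{"aperture": 0.35},{"aperture": 0.3},{"aperture": 0.2},{"aperture": 0.2}], grip_force=15)

```text
clock: 19.15
position: [0.4464, -0.2434, 0.1163]
ee_rot: [-3.121, 0.354, -0.002]
force: [0.5, 0.4, 5.7]
width: 0.318
gripper_force: 15.0
```

Request:
tcp_steps(deltas=[{"aperture": 0.2},{"trans": [0,0,-0.2],"aperture": 0.2},{"trans": [0,0,-0.6],"aperture": 0.2},{"trans": [0,0,-0.8],"aperture": 0.2},{"aperture": 0.2}])

```text
clock: 19.65
position: [0.4472, -0.2451, 0.1999]
ee_rot: [3.12, -0.356, 0.009]
force: [0.3, -0.5, -0.4]
width: 0.321
gripper_force: 15.0
```

```bash
python3 - <<'E'
from h import *
p=shot('top')
go(.5868,.1988,.195,1.35)
E
```

```text
turn -0.0055 then [ 0.0396 -0.4627  0.003 ] | now [ 0.4468 -0.244   0.198 ] ang -1.797 j7 -0.83 F [-0.6  0.4 -1.1] t 19.7
```

To row units: -0.045 m is -0.9, -0.04 m is -0.8.

Request:
tcp_steps(deltas=[{"trans": [0.04,-0.6,0],"aperture": 0.2},{"trans": [0.08,-0.9,0],"aperture": 0.2},{"trans": [0.08,-0.9,0],"aperture": 0.2},{"trans": [0.08,-0.9,0],"aperture": 0.2},{"trans": [0.08,-0.9,0],"aperture": 0.2},{"trans": [0.08,-0.9,0],"aperture": 0.2},{"trans": [0.08,-0.9,0],"aperture": 0.2},{"trans": [0.08,-0.9,0],"aperture": 0.2},{"trans": [0.08,-0.9,0],"aperture": 0.2},{"trans": [0.08,-0.8,0],"aperture": 0.2}])

```text
clock: 20.7
position: [0.579, 0.1699, 0.1947]
ee_rot: [3.121, -0.353, -0.003]
force: [0.4, -0.4, -0.3]
width: 0.318
gripper_force: 15.0
```

Request:
tcp_steps(deltas=[{"trans": [0.04,-0.46,0],"aperture": 0.2},{"trans": [0,-0.2,0],"aperture": 0.2},{"aperture": 0.2},{"aperture": 0.2}])

```text
clock: 21.1
position: [0.5883, 0.197, 0.1955]
ee_rot: [3.12, -0.358, -0.001]
force: [0.3, 0.1, -0.1]
width: 0.317
gripper_force: 15.0
```

```bash
python3 - <<'E'
from h import *
s=shot('side','s5');p=shot('top')
cv2.imwrite('pics/v5.png',cv2.resize(s['image'][80:230,300:450],(600,600)))
go(.5868,.1988,.124,1.35)
E
```

```text
turn -0.0084 then [-0.0021 -0.0017  0.0718] | now [0.5885 0.1967 0.1958] ang -1.8 j7 -1.6 F [ 0.4 -0.1 -0.6] t 21.2
```

View pics/v5.png

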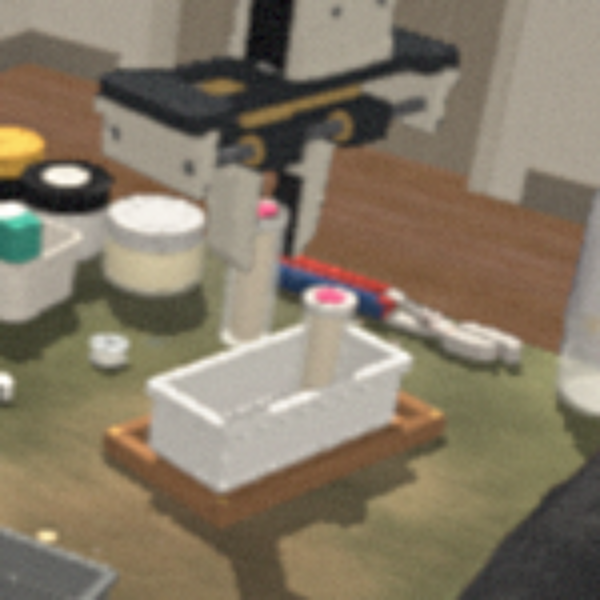

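The first tube stands upright in the tray at (325,340), and the second hangs over the near half with its base at (250,338). Lowering it.

To row units: 0.03 m is 0.6, 0.02 m is 0.4.

Request:
tcp_steps(deltas=[{"trans": [-0.04,-0.04,0.4],"aperture": 0.2},{"trans": [0,0,0.6],"aperture": 0.2},{"trans": [0,0,0.26],"aperture": 0.2},{"trans": [0,0,0.08],"aperture": 0.2},{"trans": [0,0,0.04],"aperture": 0.2},{"trans": [0,0,0.02],"aperture": 0.2},{"aperture": 0.2}])

```text
clock: 21.9
position: [0.5877, 0.2013, 0.1265]
ee_rot: [-3.121, 0.355, -0.002]
force: [0.3, -0.1, 0.4]
width: 0.319
gripper_force: 15.0
```

To row units: 0.001 m is 0.02.

Request:
tcp_steps(deltas=[{"trans": [0,0,0.02],"aperture": 0.2},{"trans": [0,0,0.02],"aperture": 0.2},{"aperture": 0.2}])

```text
clock: 22.2
position: [0.5882, 0.2015, 0.1248]
ee_rot: [-3.12, 0.354, -0.003]
force: [-0.9, 0.2, 6.3]
width: 0.321
gripper_force: 15.0
```

Request:
tcp_steps(deltas=[{"aperture": 0.35},{"aperture": 0.45},{"aperture": 0.5},{"trans": [0,0,-0.4],"aperture": 0.5},{"trans": [0,0,-0.8],"aperture": 0.5},{"trans": [0,0,-0.6],"aperture": 0.5},{"aperture": 0.5}])

```text
clock: 22.9
position: [0.5893, 0.201, 0.2176]
ee_rot: [-3.119, 0.355, -0.009]
force: [1.0, -0.1, -0.3]
width: 0.507
gripper_force: 0.0
```

```bash
python3 -c "
from h import *
go(.4600,.250,.15,1.35)"
```

```text
turn -0.0058 then [-0.1372 -0.0193  0.067 ] | now [0.5893 0.201  0.2176] ang -1.797 j7 -1.62 F [ 1.  -0.1 -0.3] t 22.9
```

To row units: -0.04 m is -0.8, -0.03 m is -0.6.

Request:
tcp_steps(deltas=[{"trans": [-0.6,-0.08,0],"aperture": 0.5},{"trans": [-0.8,-0.1,0],"aperture": 0.5},{"trans": [-0.8,-0.12,0],"aperture": 0.5},{"trans": [-0.54,-0.08,0],"aperture": 0.5},{"trans": [0,0,0.6],"aperture": 0.5},{"trans": [0,0,0.6],"aperture": 0.5},{"aperture": 0.5},{"aperture": 0.5}])

```text
clock: 23.7
position: [0.458, 0.25, 0.1537]
ee_rot: [3.12, -0.356, -0.001]
force: [0.1, -0.4, 0.1]
width: 0.501
gripper_force: 0.0
```

```bash
python3 - <<'E'
from h import *
p=shot('top','t6');s=shot('side','s6')
print(find(s,'bobbin_a'))
cv2.imwrite('pics/v6.png',cv2.resize(s['image'][80:230,240:440],(800,600)))
go(.4600,.250,.069,1.35)
E
```

```text
[(0.48, [0.4361, -0.0709, 0.0079], [227.0, 214.0])]
turn -0.0061 then [0.001  0.0003 0.0858] | now [0.4589 0.2505 0.1548] ang -1.798 j7 -1.69 F [-0.3  0.6 -0.1] t 23.85
```

View pics/v6.png

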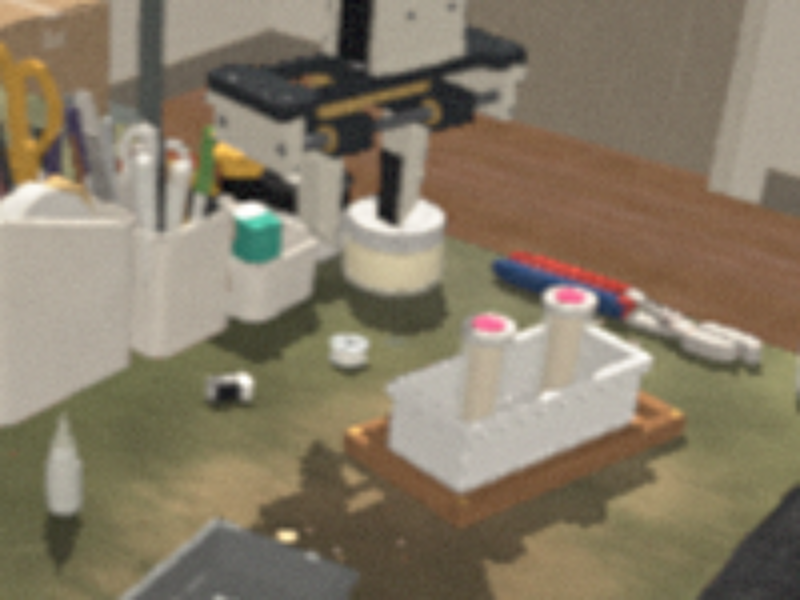

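Both tubes stand upright in the tray at (480,370) and (565,345). The bobbin lies at (349,350), and the jar is only about 40 mm tall, so it clears the gripper body. Descending.

To row units: 0.03 m is 0.6, 0.015 m is 0.3.

Request:
tcp_steps(deltas=[{"trans": [0.02,0,0.6],"aperture": 0.5},{"trans": [0,0,0.6],"aperture": 0.5},{"trans": [0,0,0.3],"aperture": 0.5},{"trans": [0,0,0.12],"aperture": 0.5},{"trans": [0,0,0.08],"aperture": 0.5},{"aperture": 0.4},{"aperture": 0.32},{"aperture": 0.25},{"aperture": 0.2},{"aperture": 0.2}], grip_force=15)

```text
clock: 24.85
position: [0.4593, 0.2506, 0.0692]
ee_rot: [-3.121, 0.355, -0.001]
force: [-0.9, 0.1, 5.8]
width: 0.251
gripper_force: 15.0
```

Request:
tcp_steps(deltas=[{"aperture": 0.2},{"aperture": 0.2}])

```text
clock: 25.05
position: [0.4593, 0.2506, 0.0692]
ee_rot: [-3.121, 0.355, -0.001]
force: [-1.1, -0.1, 6.4]
width: 0.251
gripper_force: 15.0
```

To row units: -0.04 m is -0.8, -0.03 m is -0.6.

Request:
tcp_steps(deltas=[{"trans": [0,0,-0.2],"aperture": 0.2},{"trans": [0,0,-0.6],"aperture": 0.2},{"trans": [0,0,-0.8],"aperture": 0.2},{"trans": [0,0,-0.8],"aperture": 0.2},{"aperture": 0.2}])

```text
clock: 25.55
position: [0.4612, 0.2505, 0.1933]
ee_rot: [-3.117, 0.355, -0.008]
force: [0.6, -0.5, 0.1]
width: 0.253
gripper_force: 15.0
```

```bash
python3 - <<'E'
from h import *
p=shot('top','t7');s=shot('side')
print(find(p,'shallow_tray'),find(s,'shallow_tray'))
c=np.array([.597,-.0597]);t=-1.438;L=np.array([np.cos(t),np.sin(t)]);W=np.array([-L[1],L[0]])
im=p['image'].copy();sm=s['image'].copy()
big=[cv2.resize(im[150:240,240:370],None,fx=5,fy=5,interpolation=cv2.INTER_CUBIC)]
Q=[[*(c+a*.0845*L+b*.0425*W),.028] for a,b in [(1,1),(1,-1),(-1,-1),(-1,1)]]
cv2.polylines(big[0],[((proj(p,Q)-[240,150]+.5)*5).astype(int)],True,(0,0,255),1)
cv2.imwrite('pics/v7.png',big[0])
A=c-.026*L;B=c+.026*L;print('spots',A,B);go(A[0],A[1],.17,t)
E
```

```text
[(0.59, [0.6036, -0.0637, 0.0049], [304.0, 191.0])] [(0.93, [0.5895, -0.0619, 0.0059], [284.0, 244.0])]
spots [ 0.59355743 -0.03392892] [ 0.60044257 -0.08547108]
turn -0.3588 then [0.0965 0.2997 0.0181] | now [0.4582 0.2504 0.1881] ang -1.797 j7 -1.74 F [ 0.3  0.3 -0.1] t 25.75
```

View pics/v7.png

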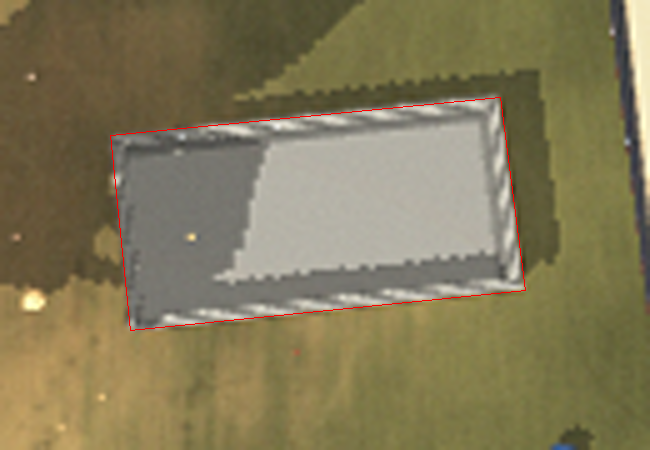

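The modelled outline fits the grey tray's rim, and the tray is empty and has not moved. I'll move to the first spot.

The manual's scale: shifts go in shares of 50 mm and turns go in shares of 90 degrees. Converting my numbers, 0.045 m is 0.9, 0.035 m is 0.7, -0.12 rad is -0.0764.

Request:
tcp_steps(deltas=[{"twist": -0.0764,"aperture": 0.2},{"twist": -0.0764,"aperture": 0.2},{"twist": -0.0758,"aperture": 0.2},{"trans": [0.2,0.6,0],"aperture": 0.2},{"trans": [0.28,0.9,0],"aperture": 0.2},{"trans": [0.28,0.9,0],"aperture": 0.2},{"trans": [0.28,0.9,0],"aperture": 0.2},{"trans": [0.28,0.9,0],"aperture": 0.2},{"trans": [0.28,0.9,0],"aperture": 0.2},{"trans": [0.24,0.7,0],"aperture": 0.2}])

```text
clock: 26.75
position: [0.5884, -0.0281, 0.1875]
ee_rot: [3.134, 0.205, -0.003]
force: [0.7, 0.1, -0.5]
width: 0.255
gripper_force: 15.0
```

Request:
tcp_steps(deltas=[{"trans": [0.08,0.2,0.6],"aperture": 0.2},{"trans": [0,0,0.4],"aperture": 0.2},{"aperture": 0.2},{"aperture": 0.2}])

```text
clock: 27.15
position: [0.5932, -0.0343, 0.1379]
ee_rot: [3.135, 0.208, -0.004]
force: [0.3, 0.4, 0.3]
width: 0.249
gripper_force: 15.0
```

```bash
python3 -c "
from h import *
go(.5936,-.0339,.0717,-1.438)"
```

```text
turn -0.0004 then [ 0.0006 -0.0003  0.0662] | now [ 0.5932 -0.0343  0.1379] ang -1.438 j7 -0.88 F [0.3 0.4 0.3] t 27.15
```

To row units: 0.025 m is 0.5, 0.02 m is 0.4.

Request:
tcp_steps(deltas=[{"trans": [0,0,0.4],"aperture": 0.2},{"trans": [0,0,0.5],"aperture": 0.2},{"trans": [0,0,0.28],"aperture": 0.2},{"trans": [0,0,0.08],"aperture": 0.2},{"trans": [0,0,0.02],"aperture": 0.2},{"trans": [0,0,0.02],"aperture": 0.2},{"aperture": 0.2}])

```text
clock: 27.85
position: [0.5943, -0.0344, 0.0745]
ee_rot: [3.135, 0.208, 0.002]
force: [-0.3, -0.1, -0.9]
width: 0.247
gripper_force: 15.0
```

To row units: 0.001 m is 0.02.

Request:
tcp_steps(deltas=[{"trans": [0,0,0.02],"aperture": 0.2},{"trans": [0,0,0.02],"aperture": 0.2},{"aperture": 0.2}])

```text
clock: 28.15
position: [0.594, -0.0343, 0.0718]
ee_rot: [-3.135, -0.208, -0.001]
force: [0.3, -0.8, 1.1]
width: 0.25
gripper_force: 15.0
```

To row units: -0.04 m is -0.8, -0.02 m is -0.4.

Request:
tcp_steps(deltas=[{"trans": [0,0,0.01],"aperture": 0.2},{"aperture": 0.3},{"aperture": 0.36},{"aperture": 0.38},{"trans": [0,0,-0.4],"aperture": 0.38},{"trans": [0,0,-0.8],"aperture": 0.38},{"trans": [0,0,-0.8],"aperture": 0.4},{"aperture": 0.45}])

```text
clock: 28.95
position: [0.5962, -0.0354, 0.1759]
ee_rot: [3.134, 0.207, 0.011]
force: [1.4, -0.1, -0.5]
width: 0.437
gripper_force: 0.0
```

```bash
python3 -c "
from h import *
go(.432,-.0704,.14,1.55)"
```

```text
turn 0.1529 then [-0.1637  0.0384  0.0348] | now [ 0.5962 -0.0354  0.1759] ang -1.439 j7 -0.92 F [ 1.4 -0.1 -0.5] t 28.95
```

To row units: -0.045 m is -0.9, -0.044 m is -0.88, 0.15 rad is 0.0955.

Request:
tcp_steps(deltas=[{"twist": 0.0955,"aperture": 0.48},{"trans": [-0.6,0.16,0],"aperture": 0.48},{"trans": [-0.9,0.2,0],"aperture": 0.48},{"trans": [-0.9,0.2,0],"aperture": 0.48},{"trans": [-0.88,0.2,0],"aperture": 0.48},{"trans": [0,0,0.7],"aperture": 0.48},{"aperture": 0.48},{"aperture": 0.48}])

```text
clock: 29.75
position: [0.4295, -0.0697, 0.1363]
ee_rot: [3.141, -0.028, -0.002]
force: [-0.3, 1.1, -0.3]
width: 0.474
gripper_force: 0.0
```

```bash
python3 - <<'E'
from h import *
s=shot('side','s8');print(find(s,'bobbin_a'))
cv2.imwrite('pics/v8.png',cv2.resize(s['image'][160:290,190:340],(690,600)))
go(.432,-.0704,.069,1.55)
E
```

```text
[(0.52, [0.593, -0.0342, 0.0147], [295.0, 235.0])]
turn 0.0037 then [0.0016 0.0005 0.0678] | now [ 0.4304 -0.0698  0.1368] ang -1.588 j7 -0.88 F [ 0.7  0.5 -0.3] t 29.85
```

View pics/v8.png

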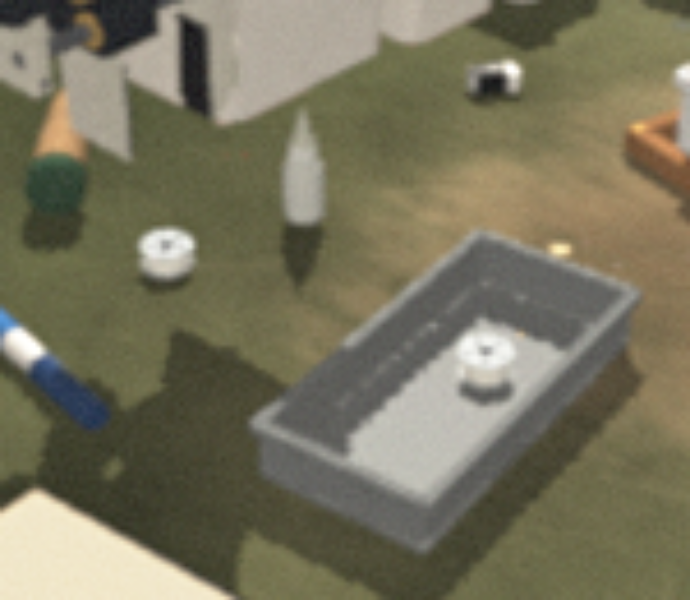

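The first bobbin lies flat in the grey tray at (485,360). The second is on the table at (166,255), with the oiler clear at (303,180).

To row units: 0.025 m is 0.5, 0.01 m is 0.2.

Request:
tcp_steps(deltas=[{"trans": [0.04,0,0.5],"aperture": 0.48},{"trans": [0,0,0.5],"aperture": 0.48},{"trans": [0,0,0.2],"aperture": 0.48},{"trans": [0,0,0.12],"aperture": 0.48},{"trans": [0,0,0.04],"aperture": 0.48},{"aperture": 0.4},{"aperture": 0.32},{"aperture": 0.25},{"aperture": 0.2},{"aperture": 0.2}], grip_force=15)

```text
clock: 30.85
position: [0.4315, -0.0694, 0.0685]
ee_rot: [-3.141, 0.027, -0.001]
force: [-1.6, -0.1, 7.2]
width: 0.248
gripper_force: 15.0
```

Request:
tcp_steps(deltas=[{"aperture": 0.2},{"trans": [0,0,-0.2],"aperture": 0.2},{"trans": [0,0,-0.6],"aperture": 0.2},{"trans": [0,0,-0.8],"aperture": 0.2},{"trans": [0,0,-0.6],"aperture": 0.2},{"aperture": 0.2},{"aperture": 0.2}])

```text
clock: 31.55
position: [0.4314, -0.069, 0.1784]
ee_rot: [-3.141, 0.026, -0.002]
force: [-1.1, 0.3, -1.0]
width: 0.252
gripper_force: 15.0
```

```bash
python3 -c "
from h import *
go(.6004,-.0855,.17,-1.438)"
```

```text
turn -0.1492 then [0.1653 0.0387 0.0086] | now [ 0.4314 -0.069   0.1784] ang -1.587 j7 -0.96 F [-1.1  0.3 -1. ] t 31.55
```

To row units: 0.045 m is 0.9, 0.04 m is 0.8, -0.149 rad is -0.0949.

Request:
tcp_steps(deltas=[{"twist": -0.0949,"aperture": 0.2},{"trans": [0.6,0.16,0],"aperture": 0.2},{"trans": [0.9,0.2,0],"aperture": 0.2},{"trans": [0.9,0.2,0],"aperture": 0.2},{"trans": [0.9,0.22,0],"aperture": 0.2},{"trans": [0,0,0.8],"aperture": 0.2},{"aperture": 0.2},{"aperture": 0.2}])

```text
clock: 32.35
position: [0.5981, -0.0868, 0.1366]
ee_rot: [-3.134, -0.205, 0.007]
force: [0.7, -0.2, 0.3]
width: 0.252
gripper_force: 15.0
```

```bash
python3 -c "
from h import *
go(.6004,-.0855,.071,-1.438)"
```

```text
turn -0.0025 then [ 0.0027 -0.0009  0.0656] | now [ 0.5981 -0.0868  0.1366] ang -1.44 j7 -0.8 F [ 0.7 -0.2  0.3] t 32.35
```

To row units: 0.02 m is 0.4, 0.004 m is 0.08.

Request:
tcp_steps(deltas=[{"trans": [0.04,0.08,0.4],"aperture": 0.2},{"trans": [0,0,0.4],"aperture": 0.2},{"trans": [0,0,0.3],"aperture": 0.2},{"trans": [0,0,0.12],"aperture": 0.2},{"trans": [0,0,0.04],"aperture": 0.2},{"trans": [0,0,0.02],"aperture": 0.2},{"aperture": 0.2}])

```text
clock: 33.05
position: [0.6027, -0.0903, 0.0748]
ee_rot: [3.135, 0.207, 0.002]
force: [-0.3, -0.6, -0.6]
width: 0.254
gripper_force: 15.0
```

To row units: 0.001 m is 0.02.

Request:
tcp_steps(deltas=[{"trans": [0,0,0.02],"aperture": 0.2},{"trans": [0,0,0.02],"aperture": 0.2},{"trans": [0,0,0.02],"aperture": 0.2},{"aperture": 0.2}])

```text
clock: 33.45
position: [0.6025, -0.0902, 0.0712]
ee_rot: [-3.135, -0.207, -0.0]
force: [0.3, -0.8, 0.3]
width: 0.251
gripper_force: 15.0
```

To row units: -0.05 m is -1, -0.04 m is -0.8.

Request:
tcp_steps(deltas=[{"trans": [0,0,0.01],"aperture": 0.2},{"aperture": 0.28},{"aperture": 0.33},{"aperture": 0.34},{"aperture": 0.34},{"trans": [0,0,-0.4],"aperture": 0.34},{"trans": [0,0,-0.8],"aperture": 0.34},{"trans": [0,0,-1],"aperture": 0.4},{"trans": [0,0,-1],"aperture": 0.5},{"trans": [-0.6,0,-0.6],"aperture": 0.5}])

```text
clock: 34.45
position: [0.5758, -0.0939, 0.2642]
ee_rot: [3.132, 0.21, 0.009]
force: [0.3, -0.1, 0.8]
width: 0.488
gripper_force: 0.0
```

Request:
tcp_steps(deltas=[{"trans": [-0.8,0,0],"aperture": 0.5},{"trans": [-0.8,0,0],"aperture": 0.5},{"trans": [-0.8,0,0],"aperture": 0.5},{"trans": [-0.8,0,0],"aperture": 0.5},{"aperture": 0.5},{"aperture": 0.5}])

```text
clock: 35.05
position: [0.4139, -0.1148, 0.2609]
ee_rot: [-3.133, -0.207, -0.002]
force: [-0.2, -0.2, -0.1]
width: 0.501
gripper_force: 0.0
```

```bash
python3 - <<'E'
from h import *
s=shot('side','s9')
cv2.imwrite('pics/v9.png',cv2.resize(s['image'][130:280,190:430],(800,500)))
print(readout.observe()['position'])
E
```

```text
[ 0.41481322 -0.11482724  0.26101788]
```

View pics/v9.png

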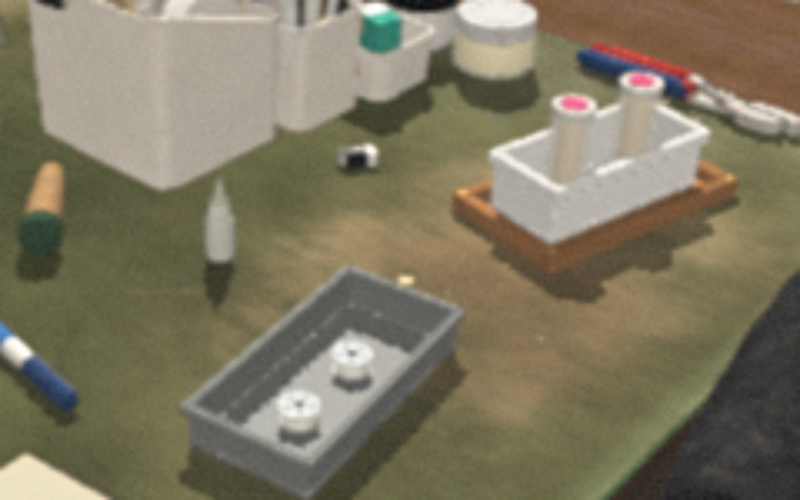

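Both bobbins lie flat in the grey tray at (300,410) and (353,358). Both tubes stand in the seated deep tray at (572,140) and (640,115), and the bystanders are where they were. Signing off.

```bash
python3 -c "
from cell import workorder
print(workorder.sign_off())"
```

```text
the job is handed in; nothing more can be done
None
```

The job is handed in at about 35 s on the clock; the last picture shows the deep tray seated in the stand with both tubes upright in it, both bobbins flat side by side in the grey tray, and the eraser, pen and oiler as they were.

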